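Gauge the empty thread spools into the bin and onto the stand

ROBOT

A 6-joint arm with a two-finger parallel gripper is mounted at the origin on the work surface. World frame = base frame: x ahead of the robot, y to its left, z up, the work surface at z = 0. Lengths are in mm, angles in rad, forces in N, time in s.
With the tool pointing down it reaches from about 300 to 875 mm from the base axis. Payload 6.4 kg.
Tool frame: the origin (TCP) lies midway between the tips of the shut fingers; the grasp point (between the pads) lies 19 mm behind it; z points along the fingers, y is the line along which they close (so a half turn about z gives the same grasp; the last joint's range is limited). The gripper opens to 88 mm and grips with 3 to 60 N. Pads are 18 mm wide; open, the fingers measure 123 mm over their backs; the gripper's body (75 mm by 187 mm) begins 45 mm behind the grasp point.
Start: joints at [1.033, 0.181, 1.607, -0, 1.354, -0.206], TCP at [187.292, 543.657, 238.714] pointing down, gripper open.
Joint ranges: [-2.99, 2.99], [-0.89, 2.07], [0.3, 2.58], [-1.14, 4.28], [0, 2.63], [-3.12, 3.12]. Speed limits (rad/s): [2.57, 2.57, 3.01, 3.14, 3.14, 3.14].

INTERFACE

Orientations are given as a 3x3 rotation matrix whose columns are the frame's x, y, z axes.
In Python, from rig import robot, viewer, workorder, models gives the robot as it stands.
- The arm moves only by the tool arm_command, never from a script. Its argument "rows" is a list of rows, each a list of 4 numbers: the shift along the tool's x, y, z in mm, then the turn about the tool's z in rad. A call has 1 to 12 rows; each row is the pose to reach, as a shift and turn from the pose commanded when the call began, along the tool's axes at that moment; what a row does not reach only later rows make up. A row lasts 1/12 s, in which the tool goes at most 41.7 mm and 7.16 degrees, less where a joint would pass 70% of its speed; a pose out of reach is approached as far as the arm can. A call with a gripper value outside its range is refused whole. "claw" is the finger opening in mm, from 0 to 88.1, set as the call begins (left out, the last holds). The fingers move at their own pace and stop on an object; "squeeze" is the grip in N (left out, the last holds). Time passes only in rows, so rows that repeat a pose let the fingers close. It gives the time, the measured TCP pose, the force, the opening and the grip force at its end, in the units of the state.
- robot.get_state(): the state, without advancing time (a new reading comes with each control period).
- viewer.grab_frame(name): name is "scene" or "top" or "wrist"; returns (picture, depth): 420x560x3 uint8, blue, green, red; 420x560 float32, mm along the optical axis (not along the pixel's ray), 0 where there is no reading.
- viewer.camera_params(name): a dict with "vfov" (degrees; the focal length in pixels is half the picture's height over the tangent of half this angle, whatever the lens; pixels are square), "cx", "cy" (the principal point, pixels), "R" (3x3) and "t" (3): a world point X has camera coordinates R X + t; the wrist camera has in their place "tool_from_camera" (4x4, takes a point from camera to tool coordinates, whose origin is the TCP and whose axes are the flange's). Camera axes: x right, y down, z forward; pixel columns grow to the right and rows downward; lengths in mm; the calibration is good to about 2 mm. A picture is of the moment at which its call begins: read the wrist's pose just before it. camera_params takes no time and is no camera call.
- workorder.job_done(): hands the job in; it is judged then, once.
Trained networks look in the newest picture that a camera, given by its name, has taken for a name from the list of things; names that differ only in an ending like _2 or _b are one class to them, and where a whole thing is asked for, a point or a joint stands for the part that bears it (a point fixed in the world has none). Each returns a list of dicts, best first, with "p" (0 to 1); they miss things now and then, are a little off and sometimes report something else, mostly with a low value. They report only what shows in the picture. A call takes as long as a camera call. They do not tell look-alikes from the thing itself.
- models.search_frame(target, camera): "centre" ([x, y, z] in mm, in the coordinates of the camera as it stood for that picture, good to about 4 mm: the middle of the surface that is visible of it).
- models.masks_of(target, camera): "mask" (420x560 bool, what is visible of it).
- models.place_of(target, camera): "centre" ([x, y, z] in mm, in the coordinates of the camera as it stood for that picture, good to about 4 mm: a listed point, or the origin of a listed thing).
The state is a dict: "t": time; "q": joint angles; "dq": joint speeds; "joint_torque": joint torques, N m; "tool_pos": TCP position; "tool_rot": TCP orientation; "wrist_force": force on the tool from outside, world axes, zero at the start; "torque": the same for the moment, N m; "gripper_width": finger opening in mm; "grip_force": force on a finger pad.
Only numpy, scipy, OpenCV 4.12 (cv2) and the standard library are available. Lean on these libraries where they do the work, as an engineer would, in place of code of your own. Each camera call takes 0.05 s, during which the arm holds its last target. There are 200 camera calls.

TASK

Sort the empty thread spools on the cutting mat by trying them in the gauge hole of the clear bin: slide the shutter fully open, let every spool that fits drop through the hole into the bin, and thread each one whose base is too wide onto a peg of the wooden stand, base down and fully home. When all are sorted slide the shutter fully shut again, let go, and leave the other things on the table where they are.

Things in the scene. Friction and masses are not known exactly. Their poses are not given: they have to be found in the camera images.
- spool_a: empty white plastic thread spool, 50 mm tall, 40 g; stands on its base at the start, or is absent. Same 24 mm straight barrel and 12 mm through hole on all; the base flange, 8 mm thick, is 34 or 40 mm in diameter (which is not told: try it in the gauge hole). Origin: centre of the base's underside; z along the axis, base to barrel
- spool_b: empty white plastic thread spool, 50 mm tall, 40 g; stands on its base at the start, or is absent. Same 24 mm straight barrel and 12 mm through hole on all; the base flange, 8 mm thick, is 34 or 40 mm in diameter (which is not told: try it in the gauge hole). Origin: centre of the base's underside; z along the axis, base to barrel
- spool_c: empty white plastic thread spool, 50 mm tall, 40 g; stands on its base at the start, or is absent. Same 24 mm straight barrel and 12 mm through hole on all; the base flange, 8 mm thick, is 34 or 40 mm in diameter (which is not told: try it in the gauge hole). Origin: centre of the base's underside; z along the axis, base to barrel
- spool_d: empty white plastic thread spool, 50 mm tall, 40 g; stands on its base at the start, or is absent. Same 24 mm straight barrel and 12 mm through hole on all; the base flange, 8 mm thick, is 34 or 40 mm in diameter (which is not told: try it in the gauge hole). Origin: centre of the base's underside; z along the axis, base to barrel
- spool_e: empty white plastic thread spool, 50 mm tall, 40 g; stands on its base at the start, or is absent. Same 24 mm straight barrel and 12 mm through hole on all; the base flange, 8 mm thick, is 34 or 40 mm in diameter (which is not told: try it in the gauge hole). Origin: centre of the base's underside; z along the axis, base to barrel
- spool_f: empty white plastic thread spool, 50 mm tall, 40 g; stands on its base at the start, or is absent. Same 24 mm straight barrel and 12 mm through hole on all; the base flange, 8 mm thick, is 34 or 40 mm in diameter (which is not told: try it in the gauge hole). Origin: centre of the base's underside; z along the axis, base to barrel
- bin: fixed clear-walled bin, 240 (x) x 110 (y) x 150 mm tall, closed all round with a grey lid 10 mm thick; the only way in is the round gauge hole in the lid. A 45 degree chute under the hole leads spools away to the -x end. Origin: centre of the underside; x along its length, z up
- bore (a point): centre of the gauge hole, at the level of the lid's top face (150 mm above the table): through hole 37 mm in diameter, so a 34 mm base drops through and a 40 mm base rests on top; 60 mm to +x of the bin's centre, axes as the bin's. Two guide rails 6 mm wide and 6 mm high run along x, 31 mm either side of it
- shutter (a joint): the sliding shutter on the bin's lid, a 4 mm plate: 0 = fully shut over the gauge hole, 0.060 m = fully open at its stop (hole clear above 0.048). It slides towards the bin's -x, needs about 2 N and stays where it is left
- shutter_grip (a point): centre of the top of the black grip block that stands on the shutter: 16 mm (bin's x) x 26 mm (bin's y), rising 27 mm above the shutter plate; its top is 31.5 mm above the lid. Moves with the shutter, to the bin's -x as it opens; 38 mm to -x of the hole's centre when shut, 98 mm when fully open
- stand: fixed wooden spool stand, base board 240 (x) x 100 (y) x 18 mm thick, with three upright pegs in a row along its x. Origin: centre of the underside; z up
- peg0 (a point): foot of a peg, at the top face of the stand's base board (18 mm above the table): the peg is 7 mm in diameter, 59.5 mm tall with a rounded tip; pegs are 75 mm apart, each takes one spool
- peg1 (a point): foot of a peg, at the top face of the stand's base board (18 mm above the table): the peg is 7 mm in diameter, 59.5 mm tall with a rounded tip; pegs are 75 mm apart, each takes one spool
- peg2 (a point): foot of a peg, at the top face of the stand's base board (18 mm above the table): the peg is 7 mm in diameter, 59.5 mm tall with a rounded tip; pegs are 75 mm apart, each takes one spool
- button_tin: bystander, leave alone: round red tin 40 mm across, 20 mm tall. Origin: its underside
- tape_measure: bystander, leave alone: round yellow tape measure 40 mm across, 16 mm tall. Origin: its underside
- scissors: bystander, leave alone: red-handled scissors lying flat, 150 mm long, 9 mm thick. Origin: its underside
- pin_cushion: bystander, leave alone: blue pin cushion 76 mm across, 38 mm tall. Origin: its underside
- glue: bystander, leave alone: white bottle 44 mm across, 110 mm tall. Origin: its underside
- mug: bystander, leave alone: blue mug 76 mm across, 90 mm tall. Origin: its underside
Not all that is in view belongs to the job. What is shaped like the spool_c but blue or turquoise is not meant.

How it is judged (in metres and radians):
On the way, in this order (a step that is already met when the one before it is completed fails the run):
1. the shutter is slid fully open (value of joint shutter above 0.052 m), for 0.2 s.
2. every spool that fits is in the bin and every wide one is home on a peg (x of spool_b in the frame of bin between -0.12 and 0.12 m and y of spool_b in the frame of bin between -0.055 and 0.055 m and z of spool_b in the frame of bin between -0.005 and 0.125 m and x of spool_c in the frame of bin between -0.12 and 0.12 m and y of spool_c in the frame of bin between -0.055 and 0.055 m and z of spool_c in the frame of bin between -0.005 and 0.125 m and x of spool_e in the frame of bin between -0.12 and 0.12 m and y of spool_e in the frame of bin between -0.055 and 0.055 m and z of spool_e in the frame of bin between -0.005 and 0.125 m and ((horizontal distance between spool_a and peg0 below 0.006 m and z of spool_a in the frame of peg0 between -0.005 and 0.005 m) or (horizontal distance between spool_a and peg1 below 0.006 m and z of spool_a in the frame of peg1 between -0.005 and 0.005 m) or (horizontal distance between spool_a and peg2 below 0.006 m and z of spool_a in the frame of peg2 between -0.005 and 0.005 m)) and angle between each of spool_a, spool_d, spool_f's own z axis and vertical below 0.12 rad and ((horizontal distance between spool_d and peg0 below 0.006 m and z of spool_d in the frame of peg0 between -0.005 and 0.005 m) or (horizontal distance between spool_d and peg1 below 0.006 m and z of spool_d in the frame of peg1 between -0.005 and 0.005 m) or (horizontal distance between spool_d and peg2 below 0.006 m and z of spool_d in the frame of peg2 between -0.005 and 0.005 m)) and ((horizontal distance between spool_f and peg0 below 0.006 m and z of spool_f in the frame of peg0 between -0.005 and 0.005 m) or (horizontal distance between spool_f and peg1 below 0.006 m and z of spool_f in the frame of peg1 between -0.005 and 0.005 m) or (horizontal distance between spool_f and peg2 below 0.006 m and z of spool_f in the frame of peg2 between -0.005 and 0.005 m)) and linear speed of each of spool_a, spool_b, spool_c, spool_d, spool_e, spool_f below 0.03 m/s), for 0.2 s.
3. the shutter is slid fully shut (value of joint shutter below 0.006 m), for 0.2 s.
At the end, for the whole second after the job is handed in: All spools with a 34 mm base lie inside the bin, below its lid; all spools with a 40 mm base are upright (within 0.12 rad) on a peg, base within 5 mm of the stand's board and within 6 mm of the peg's axis; the shutter is shut to within 6 mm; everything is at rest (all of step 2 and value of joint shutter below 0.006 m); the robot touches nothing.
It fails at once if a bystander was moved by more than 30 mm (distance of any of button_tin, tape_measure, scissors, pin_cushion, glue, mug from where it was at the start of the episode above 0.03 m).
Of spool_b, spool_c, spool_e only 2 to 3 are there at a start; the rules pass over those that are not, and their reading is None.
Of spool_a, spool_d, spool_f only 2 to 3 are there at a start; the rules pass over those that are not, and their reading is None.
At some moment in a run one of spool_a, spool_b, spool_c, spool_d, spool_e, spool_f may be knocked a few centimetres aside while the robot is not near it.
It also fails if it takes over 210 s, if anything falls off the work surface, if the arm or the gripper's body presses on something with over 40 N, if the wrist force passes 120 N, or if a joint passes its speed limit or range.

## Working session

There is one attempt and no reset: what is moved stays moved. The work goes in short steps, Python scripts to look and compute and a tool call to move; the robot and the scene stay as the last step left them, time stands still between calls to the robot, and variables do not carry over. Pictures are saved under pics/ and viewed, at most 14 in all, crops included, and the job is handed in when it is done.

Besides the shell and the picture viewer there is one more tool, called after "Request:" as name(argument=value, ...) on one line, values as JSON. arm_command: Moves the arm, as the interface text tells. Its arguments: {"type":"object","properties":{"rows":{"type":"array","items":{"type":"array","items":{"type":"number"}}},"claw":{"type":"number"},"squeeze":{"type":"number"}},"required":["rows"]}

```bash
mkdir -p pics; ls
cat > h.py <<'E'
import numpy as np, cv2
from rig import robot, viewer, workorder, models
def cam(name):
    p=viewer.camera_params(name); f=210/np.tan(np.radians(p['vfov'])/2)
    if 'R' in p:
        R=np.array(p['R']).T; o=-R@np.array(p['t'])
    else:
        s=robot.get_state(); T=np.array(p['tool_from_camera']); Rt=np.array(s['tool_rot'])
        R=Rt@T[:3,:3]; o=Rt@T[:3,3]+np.array(s['tool_pos'])
    return f,p['cx'],p['cy'],R,o
def cloud(d,c):
    f,cx,cy,R,o=c; v,u=np.mgrid[:420,:560]
    P=np.stack([(u-cx)/f*d,(v-cy)/f*d,d],-1)@R.T+o
    P[d<=0]=np.nan; return P
def proj(X,c):
    f,cx,cy,R,o=c; q=R.T@(np.array(X)-o); return q[0]/q[2]*f+cx,q[1]/q[2]*f+cy
E
python3 - <<'E'
from h import *
s=robot.get_state(); print({k:np.round(v,3).tolist() for k,v in s.items()})
for n in ('top','scene'):
    c=cam(n); im,d=viewer.grab_frame(n); cv2.imwrite(f'pics/{n}0.png',im); print(n,np.round(c[4]),np.round(c[0]), np.round(c[3],2).tolist())
    for t in ('spool_a','bore','shutter_grip','peg0','stand','bin'):
        for r in models.place_of(t,n): print(t,round(r['p'],2),np.round(c[3]@np.array(r['centre'])+c[4],0))
E
```

```text
pics
{'t': 0.0, 'q': [1.033, 0.181, 1.608, -0.0, 1.354, -0.206], 'dq': [-0.001, 0.001, 0.0, 0.002, -0.001, 0.001], 'joint_torque': [-0.001, -43.389, -34.183, 0.07, 0.039, -0.0], 'tool_pos': [187.019, 543.184, 237.853], 'tool_rot': [[-0.945, 0.326, -0.001], [0.326, 0.945, -0.001], [0.0, -0.002, -1.0]], 'wrist_force': [0.245, -0.805, 0.066], 'torque': [-0.066, -0.006, -0.003], 'grip_force': 0.0, 'gripper_width': 87.868}
top [ 491.    5. 1288.] 441.0 [[-0.01, -1.0, 0.08], [-1.0, 0.01, -0.01], [0.01, -0.08, -1.0]]
spool_a 0.68 [ 445. -110.   -1.]
spool_a 0.67 [648. 148.   5.]
spool_a 0.65 [675.  10.  -0.]
spool_a 0.6 [688.  77.   1.]
spool_a 0.56 [491. 114.  -1.]
spool_a 0.53 [ 662. -101.   -5.]
spool_a 0.43 [598.   7.  -1.]
bore 0.6 [546. 321. 152.]
bore 0.52 [732. 250.  -4.]
shutter_grip 0.61 [646. 148.   5.]
shutter_grip 0.57 [499. 327. 184.]
peg0 0.93 [ 546. -334.   16.]
peg0 0.8 [ 471. -339.   18.]
peg0 0.64 [ 393. -337.   19.]
stand 0.92 [ 476. -337.   -1.]
bin 0.77 [487. 325.  -1.]
scene [ 950. -604. 1046.] 512.0 [[0.85, 0.43, -0.31], [0.53, -0.68, 0.52], [0.01, -0.6, -0.8]]
spool_a 0.73 [644. 150.  -1.]
spool_a 0.7 [602.  11.   1.]
spool_a 0.68 [572. 119.  -4.]
spool_a 0.6 [686.  83.  -4.]
spool_a 0.56 [676.  19.  -4.]
spool_a 0.55 [663. -98.  -2.]
spool_a 0.54 [475. -29.  -3.]
spool_a 0.52 [487. 116.  -4.]
spool_a 0.49 [ 445. -111.   -0.]
spool_a 0.16 [ 545. -333.   15.]
bore 0.96 [550. 327. 145.]
bore 0.46 [ 722. -224.    4.]
shutter_grip 0.85 [500. 324. 182.]
peg0 0.62 [ 402. -340.   20.]
peg0 0.62 [ 547. -334.   16.]
stand 0.84 [ 471. -337.    1.]
bin 0.86 [490. 328.  -2.]
bin 0.42 [ 722. -225.    3.]
```

View pics/top0.png

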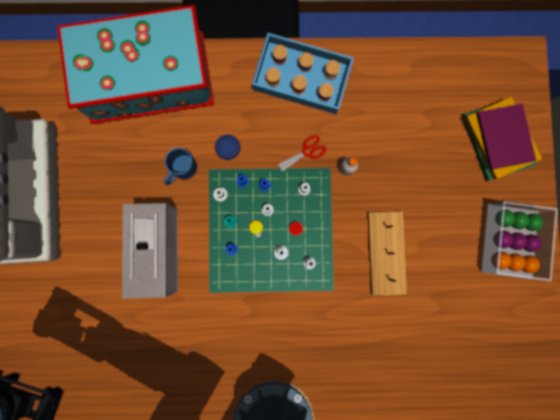

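View pics/scene0.png

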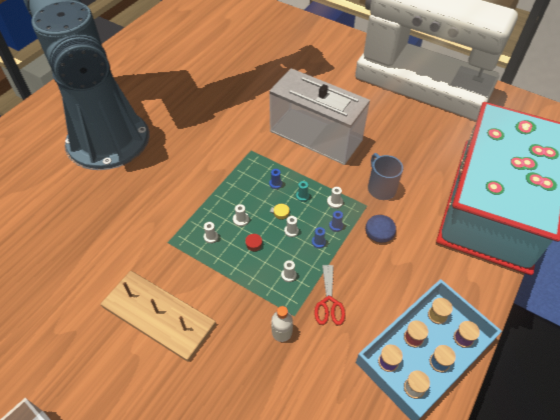

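The top view shows five white spools at about (220,195), (305,188), (267,210), (281,253) and (309,263). The bin is at (148,250) with its shutter grip at (142,245), and the stand is at (388,252). I leave the blue and turquoise look-alikes alone. The scene view agrees. I'll hover over the bin next for precise wrist-camera measurements.

Request:
arm_command(rows=[[-367,-104,-92,1.239],[-367,-104,-92,1.239],[-367,-104,-92,1.239],[-367,-104,-92,1.239],[-367,-104,-92,1.239],[-367,-104,-92,1.239],[-367,-104,-92,1.239],[-367,-104,-92,1.239],[-367,-104,-92,1.239],[-367,-104,-92,1.239],[-367,-104,-92,1.239],[-367,-104,-92,1.239]], claw=50, squeeze=20)

```text
t: 1.7
tool_pos: [501.0, 325.1, 330.6]
tool_rot: [[0.0, 1.0, -0.0], [1.0, -0.0, 0.0], [0.0, -0.0, -1.0]]
wrist_force: [-0.5, -0.7, -0.5]
gripper_width: 49.8
grip_force: 0.0
```

Run:
```python
from h import *
s=robot.get_state(); print(s['t'],np.round(s['tool_pos']),np.round(s['tool_rot'],3).tolist(), np.round(s['q'],2))
print(np.round(viewer.camera_params('wrist')['tool_from_camera'],2).tolist())
c=cam('wrist'); im,d=viewer.grab_frame('wrist'); cv2.imwrite('pics/w1.png',im); P=cloud(d,c)
np.save('w1.npy',P)
for t in ('bore','shutter_grip','bin'):
    for r in models.place_of(t,'wrist'): print(t,round(r['p'],2),np.round(c[3]@np.array(r['centre'])+c[4],1))
m=(P[...,2]>172)&(P[...,2]<195); q=P[m]; print('grip',len(q),np.nanmin(q,0),np.nanmax(q,0),np.nanmedian(q,0))
m=(P[...,2]>145)&(P[...,2]<152); q=P[m][:,:2].astype(np.float32); print('lid',cv2.minAreaRect(q))
```

```text
1.7 [501. 325. 331.] [[0.0, 1.0, -0.0], [1.0, -0.0, 0.0], [0.0, -0.0, -1.0]] [0.38 0.17 1.43 0.   1.54 0.38]
[[0.0, -0.95, -0.32, 84.85], [1.0, 0.0, 0.0, -0.52], [-0.0, -0.32, 0.95, -147.08], [0.0, 0.0, 0.0, 1.0]]
bore 0.71 [550.7 325.7 151.5]
shutter_grip 0.58 [494.4 324.5 178.3]
bin 0.87 [4.882e+02 3.230e+02 4.000e-01]
bin 0.25 [7.328e+02 2.518e+02 5.000e-01]
grip 595 [491.64770593 313.19866946 172.04935855] [506.85197764 339.23235603 184.34213664] [499.2887962  327.54447871 182.07623466]
lid ((489.2799377441406, 325.56488037109375), (240.6414031982422, 110.64692687988281), 0.3931497037410736)
```

View pics/w1.png

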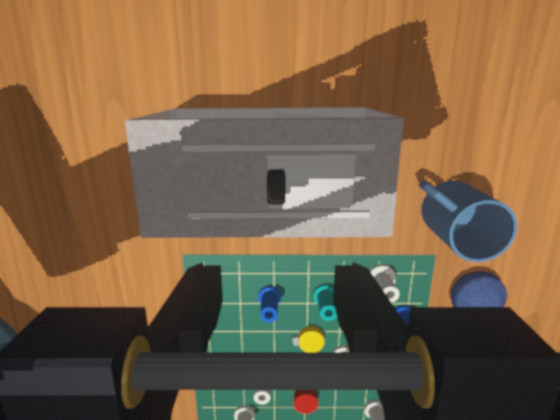

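The grip sits at x≈499, which puts the shutter about 12 mm open at the start. The bin centre is (489.3, 325.6) with 0.4° yaw, so the hole should be near (549, 326). Now I'll grasp the grip.

Request:
arm_command(rows=[[1,-2,40,0],[1,-2,80,0],[1,-2,120,0],[1,-2,150,0],[1,-2,171,0],[1,-2,171,0],[1,-2,171,0]])

```text
t: 2.48
tool_pos: [497.1, 327.7, 159.0]
tool_rot: [[-0.003, 1.0, -0.001], [1.0, 0.003, -0.0], [-0.0, -0.001, -1.0]]
wrist_force: [-0.2, 1.3, -0.1]
gripper_width: 50.1
grip_force: 0.0
```

Request:
arm_command(rows=[[0,0,0,0],[0,0,0,0],[0,0,0,0],[0,0,0,0],[0,0,0,0],[0,0,0,0],[0,0,0,0],[0,0,0,0]], claw=0)

```text
t: 3.15
tool_pos: [498.6, 326.9, 160.0]
tool_rot: [[0.0, 1.0, 0.001], [1.0, -0.0, 0.0], [0.0, 0.001, -1.0]]
wrist_force: [-0.1, -0.1, 1.0]
gripper_width: 15.5
grip_force: 20.0
```

```bash
python3 -c "
from h import *
s=robot.get_state(); print(np.round(s['tool_pos'],1),np.round(s['wrist_force'],1),s['gripper_width'],s['grip_force'])"
```

```text
[498.6 326.9 160. ] [-0.1 -0.1  1. ] 15.488279118973656 20.000106026418507
```

Request:
arm_command(rows=[[0,-8,0,0],[0,-16,0,0],[0,-24,0,0],[0,-32,0,0],[0,-40,0,0],[0,-45,0,0],[0,-48,0,0],[0,-49,0,0],[0,-49,0,0],[0,-49,0,0]])

```text
t: 3.98
tool_pos: [451.5, 326.6, 160.0]
tool_rot: [[0.0, 1.0, 0.005], [1.0, -0.0, 0.001], [0.001, 0.005, -1.0]]
wrist_force: [10.9, 0.3, -3.5]
gripper_width: 16.1
grip_force: 20.0
```

Request:
arm_command(rows=[[0,0,0,0],[0,0,0,0],[0,0,-20,0],[0,0,-60,0],[0,0,-100,0],[0,0,-140,0],[0,0,-171,0],[0,0,-171,0],[0,0,-171,0]], claw=50)

```text
t: 4.73
tool_pos: [449.6, 327.3, 332.6]
tool_rot: [[-0.0, 1.0, 0.003], [1.0, 0.0, 0.002], [0.002, 0.003, -1.0]]
wrist_force: [-0.3, -0.1, -0.9]
gripper_width: 50.2
grip_force: 0.0
```

```bash
cat >> h.py <<'E'
def bin_look(n=4):
    ps=[];rr=[]
    for i in range(n):
        s=robot.get_state(); ps.append(s['tool_pos']); c=cam('wrist'); im,d=viewer.grab_frame('wrist')
        rr.append(cloud(d,c))
    return np.mean(ps,0),np.std(ps,0),rr,im,c
E
python3 - <<'E'
from h import *
p,sd,rr,im,c=bin_look(5); print(p,sd)
cv2.imwrite('pics/w2.png',im)
for P in rr:
    m=(P[...,2]>172)&(P[...,2]<195); q=P[m]; a=[(np.nanpercentile(q[:,k],1)+np.nanpercentile(q[:,k],99))/2 for k in (0,1)]
    m=((P[...,2]>145)&(P[...,2]<158)); lid=cv2.minAreaRect(P[m][:,:2].astype(np.float32))
    # hole: points below lid near expected
    h=(abs(P[...,0]-549)<28)&(abs(P[...,1]-326)<25)&(P[...,2]>147)&(P[...,2]<154)
    e=cv2.minAreaRect(P[h][:,:2].astype(np.float32))
    print(np.round(a,1),np.round(lid[0],1),np.round(lid[2],2))
np.save('w2.npy',np.nanmean(rr,0))
x,y=map(int,proj((549,326,150),c)); print(x,y); cv2.imwrite('pics/w2c.png',cv2.resize(im[y-60:y+60,x-100:x+60],None,fx=4,fy=4))
E
```

```text
[448.61693225 326.70566768 329.78803921] [0.50517307 0.31826766 1.59112942]
[450.9 326.1] [489.4 325.6] 0.42
[451.2 326.2] [489.4 325.7] 0.31
[451.3 326.2] [489.5 325.7] 0.23
[451.  326.2] [489.4 325.7] 0.47
[451.  326.2] [489.4 325.7] 0.45
390 182
```

View pics/w2c.png

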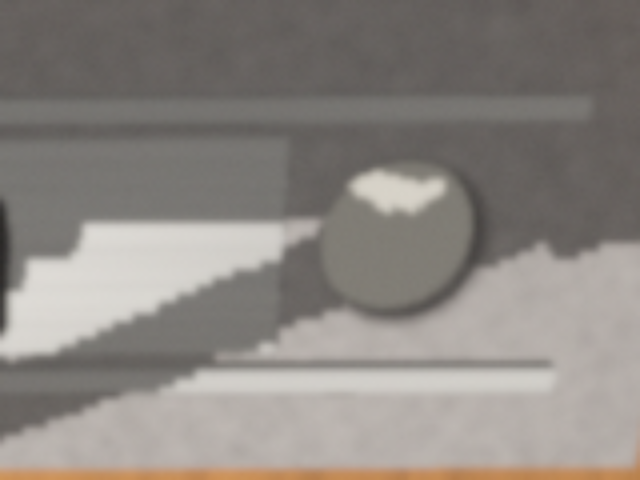

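The shutter is fully open: the grip is at x=451.1 and the hole is clear at about (549.4, 326). Next I'll look over the mat.

Request:
arm_command(rows=[[-326,110,0,0],[-326,110,0,0],[-326,110,0,0],[-326,110,0,0],[-326,110,0,0],[-326,110,0,0],[-326,110,0,0],[-326,110,0,0],[-326,110,0,0],[-326,110,0,0],[-326,110,0,0]])

```text
t: 5.9
tool_pos: [558.9, 0.9, 329.5]
tool_rot: [[0.002, 1.0, -0.002], [1.0, -0.002, 0.001], [0.001, -0.002, -1.0]]
wrist_force: [-0.2, 0.1, 1.0]
gripper_width: 50.0
grip_force: 0.0
```

```bash
cat >> h.py <<'E'
def fitc(q):
    A=np.c_[2*q,np.ones(len(q))]; s=np.linalg.lstsq(A,(q**2).sum(1),rcond=None)[0]
    return s[0],s[1],np.sqrt(s[2]+s[0]**2+s[1]**2)
def spools(n=3):
    p,sd,rr,im,c=bin_look(n); P=np.nanmean(rr,0); hs=cv2.cvtColor(im,cv2.COLOR_BGR2HSV)
    out=[]
    for r in models.place_of('spool_a','wrist'):
        w=c[3]@np.array(r['centre'])+c[4]
        dd=np.hypot(P[...,0]-w[0],P[...,1]-w[1])
        top=(dd<22)&(P[...,2]>46)&(P[...,2]<56)
        fl=(dd<30)&(P[...,2]>4)&(P[...,2]<12)
        if top.sum()<20: continue
        sat=np.median(hs[...,1][top])
        q=P[top][:,:2]; ce=cv2.minEnclosingCircle(q.astype(np.float32))
        F=P[fl]; rad=np.hypot(F[:,0]-ce[0][0],F[:,1]-ce[0][1])
        out.append((round(r['p'],2),np.round(ce[0],1),round(ce[1],1),int(sat),fl.sum(),np.round(np.nanpercentile(rad,[90,98,100]),1) if len(F) else None))
    return p,out,im,P,c
E
python3 - <<'E'
from h import *
P=np.load('w2.npy'); x=P[...,0];y=P[...,1]
m=(np.hypot(x-549.4,y-326)<26)&(P[...,2]>146)&(P[...,2]<153)
g=np.zeros((120,120),np.uint8)
# lid points nearest hole by angle
a=np.arctan2(y[m]-326,x[m]-549.4); r=np.hypot(x[m]-549.4,y[m]-326)
pts=[]
for k in np.linspace(-np.pi,np.pi,37)[:-1]:
    s=(a>k)&(a<k+.18)
    if s.sum(): pts.append([549.4+r[s].min()*np.cos(k+.09),326+r[s].min()*np.sin(k+.09)])
print('hole fit',len(pts),fitc(np.array(pts)), np.round(r.min(),1))
p,o,im,P,c=spools(); print(p); [print(*k) for k in o]; cv2.imwrite('pics/w3.png',im); np.save('w3.npy',P)
E
```

```text
hole fit 36 (np.float64(548.0433494847573), np.float64(326.7395750582234), np.float64(19.340673149477645)) 17.8
[558.84386381   1.70215573 329.83392612]
0.97 [673.9  17. ] 11.9 181 215 [16.7 17.3 17.6]
0.85 [686.4  81.8] 12.0 185 252 [16.8 17.6 18.2]
0.8 [477.3 -28.3] 11.9 6 355 [19.3 19.9 20.7]
0.7 [660.5 -98.9] 11.9 12 198 [16.7 17.5 17.7]
0.64 [488.5 114.2] 11.7 194 257 [16.7 17.1 17.8]
0.63 [568.9 117. ] 11.8 193 257 [17.  17.6 17.8]
0.61 [601.4   8.9] 11.9 11 208 [16.6 17.  18. ]
0.6 [ 445.7 -110.3] 11.9 8 201 [16.5 16.8 17.9]
0.6 [648.6 145.5] 11.8 19 511 [19.7 20.9 21.7]
```

View pics/w3.png

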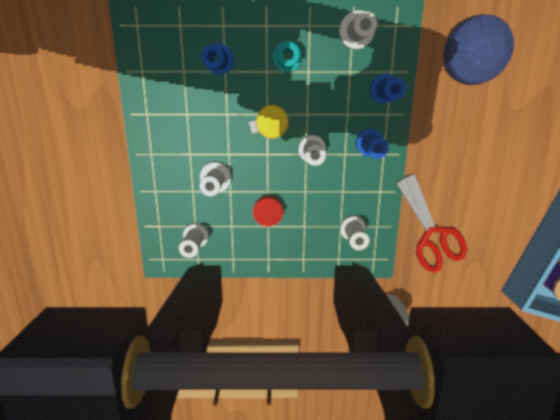

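The wrist view shows the five white spools. By flange radius, the narrow ones are at (660,-99), (601,9) and (446,-110), and the wide ones are at (477,-28) and (649,146). I'll start with the narrow one at (601,9).

Request:
arm_command(rows=[[7.5,42.5,40,0],[7.5,42.5,80,0],[7.5,42.5,120,0],[7.5,42.5,160,0],[7.5,42.5,200,0],[7.5,42.5,240,0],[7.5,42.5,280,0],[7.5,42.5,310,0],[7.5,42.5,310,0],[7.5,42.5,310,0]])

```text
t: 6.93
tool_pos: [600.2, 9.8, 19.4]
tool_rot: [[-0.002, 1.0, -0.004], [1.0, 0.002, 0.001], [0.001, -0.004, -1.0]]
wrist_force: [-0.2, -0.5, 0.5]
gripper_width: 50.2
grip_force: 0.0
```

Request:
arm_command(rows=[[0,0,0,0],[0,0,0,0],[0,0,0,0],[0,0,0,0],[0,0,0,0],[0,0,0,0]], claw=0)

```text
t: 7.43
tool_pos: [603.4, 8.1, 23.0]
tool_rot: [[0.0, 1.0, 0.003], [1.0, -0.0, -0.0], [-0.0, 0.003, -1.0]]
wrist_force: [-1.6, 1.3, 8.1]
gripper_width: 23.7
grip_force: 20.0
```

Request:
arm_command(rows=[[0,0,-40,0],[0,0,-80,0],[0,0,-120,0],[40,-6,-160,0],[80,-12,-190,0],[318,-52,-200,0],[318,-52,-200,0],[318,-52,-200,0],[318,-52,-200,0],[318,-52,-200,0],[318,-52,-200,0],[318,-52,-200,0]])

```text
t: 8.43
tool_pos: [548.3, 331.8, 222.4]
tool_rot: [[-0.004, 1.0, 0.002], [1.0, 0.004, 0.003], [0.003, 0.002, -1.0]]
wrist_force: [-0.1, -0.6, -0.3]
gripper_width: 23.8
grip_force: 20.0
```

Run:
```python
from h import *
p,sd,rr,im,c=bin_look(6); print(p,sd,robot.get_state()['gripper_width'])
P=np.nanmean(rr,0); np.save('w4.npy',P); cv2.imwrite('pics/w4.png',im)
m=((P[...,2]>145)&(P[...,2]<158)); print(cv2.minAreaRect(P[m][:,:2].astype(np.float32)))
print(proj((549.4,326,150),c))
```

```text
[549.25691501 328.17536866 221.38908657] [0.69578304 2.67976872 0.66868563] 23.34966962254892
((489.66204833984375, 325.9118347167969), (238.505126953125, 106.96559143066406), 0.20920930802822113)
(np.float64(276.97786994437564), np.float64(223.4304472857026))
```

View pics/w4.png

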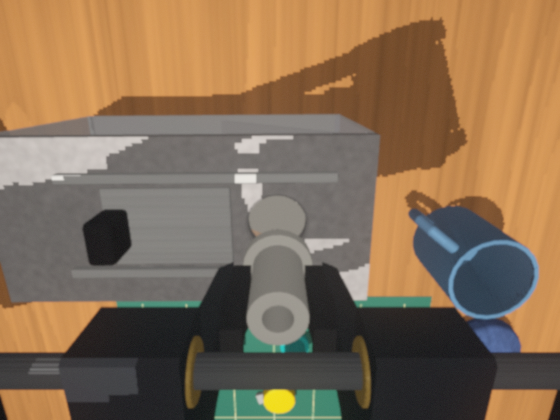

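The held spool is aligned in column 277 with the hole at (277,222). I'll measure the held spool against the hole.

```bash
cat >> h.py <<'E'
def held(P,p):
    d=np.hypot(P[...,0]-p[0],P[...,1]-p[1]); z=P[...,2]-p[2]
    a=P[(d<20)&(z>27)&(z<34)][:,:2]; b=P[(d<26)&(z>-16)&(z<-9)][:,:2]
    return cv2.minEnclosingCircle(a.astype(np.float32)) if len(a)>9 else None,len(b),b
def hole(P,x0=549.4,y0=326):
    m=(abs(P[...,0]-x0)<45)&(abs(P[...,1]-y0)<27)&(P[...,2]>146)&(P[...,2]<160); return m
E
python3 - <<'E'
from h import *
P=np.load('w4.npy'); p=np.array([549.26,327.3,221.4])
a,n,b=held(P,p); print(a,n)
if n>20:
    hull=cv2.convexHull(b.astype(np.float32))[:,0]; print(hull.min(0),hull.max(0))
    far=hull[hull[:,1]>327]; print(fitc(far.astype(float)))
# colour edge of hole: ellipse fit in image from segmentation around (277,218)
im=cv2.imread('pics/w4.png'); P=np.load('w4.npy')
h=np.load('w2.npy')
for z in (P,h):
    low=(np.hypot(z[...,0]-549.4,z[...,1]-322)<45)&(z[...,2]<144)&(z[...,2]>60)&(abs(z[...,1]-326)<40)
    print(low.sum())
E
```

```text
((549.3697509765625, 332.54925537109375), 17.982892990112305) 1200
[531.9857 322.7614] [565.6392  345.45697]
(np.float64(548.7844841298388), np.float64(328.59152228871403), np.float64(16.89813441333043))
1248
1253
```

```bash
cat >> h.py <<'E'
def rayplane(mask,c,z):
    f,cx,cy,R,o=c; v,u=np.nonzero(mask); D=np.stack([(u-cx)/f,(v-cy)/f,np.ones(len(u))],-1)@R.T
    return (o+D*((z-o[2])/D[:,2])[:,None])[:,:2]
def hole_fit(P,c,x0=549.4,y0=326.,zp=150.):
    m=(P[...,2]<147.5)|np.isnan(P[...,2])
    q=rayplane(m,c,zp); q=q[np.hypot(q[:,0]-x0,q[:,1]-y0)<24]
    h=cv2.convexHull(q.astype(np.float32))[:,0].astype(float); return h,len(q)
def align(n=3):
    for _ in range(n):
        c=cam('wrist'); p=np.array(robot.get_state()['tool_pos']); im,d=viewer.grab_frame('wrist'); P=cloud(d,c)
        h,k=hole_fit(P,c); hf=h[h[:,1]>p[1]-4]
        a,nb,b=held(P,p); hb=cv2.convexHull(b.astype(np.float32))[:,0]; hb=hb[hb[:,1]>p[1]+1].astype(float)
        print('tcp',np.round(p,1),'hole',np.round(fitc(hf),1),k,'flange',np.round(fitc(hb),1),nb)
    return P,c,im
E
python3 - <<'E'
from h import *
align(4)
E
```

```text
tcp [550.3 324.5 220.5] hole [548.5 327.   18.9] 1830 flange [549.8 325.3  16.8] 1200
tcp [550.4 324.4 220.5] hole [551.9 327.7  20.4] 1832 flange [550.  325.1  16.8] 1192
tcp [550.5 324.5 220.6] hole [551.5 326.2  20.1] 1829 flange [550.  325.3  16.8] 1204
tcp [550.4 324.7 220.6] hole [549.2 322.2  21.9] 1814 flange [550.  325.5  16.8] 1197
```

Run:
```python
from h import *
from scipy.optimize import least_squares
c=cam('wrist'); p=np.array(robot.get_state()['tool_pos']); im,d=viewer.grab_frame('wrist'); P=cloud(d,c)
v,u=np.mgrid[:420,:560]; q=rayplane(np.ones((420,560),bool),c,150.).reshape(420,560,2)
print(p)
rel=q-[549.4,326]
for zt in (147,142):
    low=(P[...,2]<zt)&(np.hypot(*np.moveaxis(rel,-1,0))<26)&(q[...,1]>331)
    n,l,st,ce=cv2.connectedComponentsWithStats(low.astype(np.uint8)); k=1+st[1:,4].argmax(); m=l==k
    e=cv2.convexHull(q[m].astype(np.float32))[:,0]; e=e[e[:,1]>332.5]
    r=least_squares(lambda s:np.hypot(e[:,0]-s[0],e[:,1]-s[1])-18.5,[549,326]); print(zt,st[k],np.round(r.x,2),np.round(np.abs(r.fun).max(),2),len(e))
a,nb,b=held(P,p); print(np.round(np.median(P[...,2][(abs(q[...,0]-520)<8)&(abs(q[...,1]-340)<8)]),1))
```

```text
[550.40036817 324.89217611 220.63049154]
147 [248 196  57  21 894] [549.16 325.85] 0.19 19
142 [249 196  56  21 893] [549.16 325.85] 0.19 19
nan
```

The hole is at (549.2, 325.9) and the flange at (550.0, 325.4), both in the same frame. I'll correct by about 1 mm and lower.

Request:
arm_command(rows=[[0.5,-0.8,15,0],[0.5,-0.8,30,0],[0.5,-0.8,42,0],[0.5,-0.8,47,0],[0.5,-0.8,50,0],[0.5,-0.8,53,0],[0.5,-0.8,56,0],[0.5,-0.8,59,0],[0.5,-0.8,62,0],[0.5,-0.8,62,0]])

```text
t: 9.82
tool_pos: [548.9, 326.8, 158.3]
tool_rot: [[-0.0, 1.0, -0.001], [1.0, 0.0, -0.0], [-0.0, -0.001, -1.0]]
wrist_force: [-0.2, 0.3, -0.9]
gripper_width: 23.6
grip_force: 20.0
```

Request:
arm_command(rows=[[0,0,0,0],[0,0,0,0],[0,0,-30,0],[0,0,-65,0],[0,0,-65,0]], claw=50)

```text
t: 10.23
tool_pos: [552.6, 328.2, 231.8]
tool_rot: [[-0.0, 1.0, 0.011], [1.0, 0.0, 0.004], [0.004, 0.011, -1.0]]
wrist_force: [0.8, -0.2, 0.6]
gripper_width: 49.7
grip_force: 0.0
```

Request:
arm_command(rows=[[-326,10.3,-107,0],[-326,10.3,-107,0],[-326,10.3,-107,0],[-326,10.3,-107,0],[-326,10.3,-107,0],[-326,10.3,-107,0],[-326,10.3,-107,0],[-326,10.3,-107,0],[-326,10.3,-107,0],[-326,10.3,-107,0],[-326,10.3,-107,0],[-326,10.3,-107,0]])

```text
t: 11.23
tool_pos: [559.1, 2.1, 330.1]
tool_rot: [[-0.001, 1.0, -0.001], [1.0, 0.001, 0.001], [0.001, -0.001, -1.0]]
wrist_force: [-0.3, 0.9, 0.1]
gripper_width: 50.2
grip_force: 0.0
```

Run:
```python
from h import *
p,o,im,P,c=spools(); print(p); [print(*k) for k in o if k[3]<60]
c=cam('scene'); im,d=viewer.grab_frame('scene'); x,y=map(int,proj((490,325,90),c)); cv2.imwrite('pics/s1.png',cv2.resize(im[y-70:y+70,x-90:x+90],None,fx=3,fy=3))
for r in models.place_of('spool_a','scene'):
    w=c[3]@np.array(r['centre'])+c[4]
    if w[1]>200: print(r['p'],w)
```

```text
[559.06473426   2.378385   329.98933217]
0.91 [660.3 -99.1] 11.9 12 203 [16.6 17.  17.3]
0.83 [648.5 145.5] 11.9 19 508 [19.5 20.1 21.1]
0.62 [477.  -28.5] 12.0 6 366 [19.5 19.8 20.4]
0.56 [ 445.6 -110.5] 11.9 8 197 [16.6 16.8 17.8]
```

View pics/s1.png

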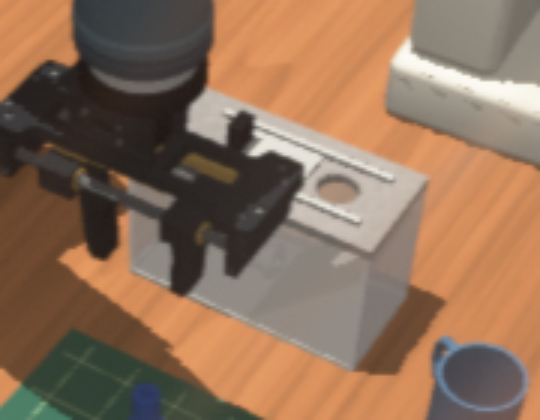

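The hole is empty, so the first spool dropped through. The mat is otherwise unchanged. Next is the narrow spool at (660,-99).

Request:
arm_command(rows=[[-30,30,0,0],[-60,60,20,0],[-85,86,50,0],[-99.5,101,90,0],[-99.5,101,130,0],[-99.5,101,170,0],[-99.5,101,210,0],[-99.5,101,250,0],[-99.5,101,285,0],[-99.5,101,310,0],[-99.5,101,310,0],[-99.5,101,310,0]])

```text
t: 12.53
tool_pos: [659.2, -97.9, 19.1]
tool_rot: [[-0.001, 1.0, -0.004], [1.0, 0.001, 0.001], [0.001, -0.004, -1.0]]
wrist_force: [-0.2, -0.9, 1.1]
gripper_width: 50.4
grip_force: 0.0
```

Request:
arm_command(rows=[[0,0,0,0],[0,0,0,0],[0,0,0,0],[0,0,0,0],[0,0,0,0],[0,0,0,0]], claw=0)

```text
t: 13.03
tool_pos: [661.7, -99.1, 22.8]
tool_rot: [[0.0, 1.0, 0.003], [1.0, -0.0, -0.001], [-0.001, 0.003, -1.0]]
wrist_force: [-0.8, 0.6, 6.8]
gripper_width: 23.0
grip_force: 20.0
```

Request:
arm_command(rows=[[0,0,-40,0],[0,0,-80,0],[0,0,-120,0],[40,-10,-160,0],[80,-20,-195,0],[120,-30,-200,0],[160,-40,-200,0],[200,-52,-200,0],[240,-63,-200,0],[280,-73,-200,0],[320,-84,-200,0],[360,-94,-200,0]])

```text
t: 14.03
tool_pos: [571.0, 241.5, 221.4]
tool_rot: [[0.0, 1.0, 0.001], [1.0, -0.0, 0.0], [0.0, 0.001, -1.0]]
wrist_force: [1.2, 0.9, -0.5]
gripper_width: 22.8
grip_force: 20.0
```

Request:
arm_command(rows=[[35,-9,0,0],[60,-16,0,0],[65.5,-17.3,0,0],[65.5,-17.3,0,0],[65.5,-17.3,0,0],[65.5,-17.3,0,0]])

```text
t: 14.53
tool_pos: [555.2, 303.7, 220.7]
tool_rot: [[0.001, 1.0, 0.0], [1.0, -0.001, -0.001], [-0.001, 0.0, -1.0]]
wrist_force: [0.3, -1.0, 0.3]
gripper_width: 22.9
grip_force: 20.0
```

```bash
cat >> h.py <<'E'
def align2(n=3):
    from scipy.optimize import least_squares
    for _ in range(n):
        c=cam('wrist'); p=np.array(robot.get_state()['tool_pos']); im,d=viewer.grab_frame('wrist'); P=cloud(d,c)
        q=rayplane(np.ones((420,560),bool),c,150.).reshape(420,560,2)
        low=(P[...,2]<145)&(np.hypot(q[...,0]-549.4,q[...,1]-326)<26)&(q[...,1]>331)
        k,l,st,ce=cv2.connectedComponentsWithStats(low.astype(np.uint8)); m=l==1+st[1:,4].argmax()
        e=cv2.convexHull(q[m].astype(np.float32))[:,0]; e=e[e[:,1]>332.5]
        r=least_squares(lambda s:np.hypot(e[:,0]-s[0],e[:,1]-s[1])-18.5,[549,326])
        a,nb,b=held(P,p); hb=cv2.convexHull(b.astype(np.float32))[:,0]; hb=hb[hb[:,1]>p[1]+1].astype(float); F=fitc(hb)
        print('tcp',np.round(p,1),'hole',np.round(r.x,2),np.round(np.abs(r.fun).max(),2),'flange',np.round(F,1),'move tool x,y',np.round([r.x[1]-F[1],r.x[0]-F[0]],1))
E
python3 -c "
from h import *
align2(3)"
```

```text
tcp [555.2 303.7 220.7] hole [549.15 325.77] 0.33 flange [554.7 303.7  16.7] move tool x,y [22.  -5.6]
tcp [555.3 303.6 220.7] hole [549.17 325.85] 0.25 flange [554.8 303.5  16.7] move tool x,y [22.3 -5.7]
tcp [555.3 303.6 220.7] hole [549.14 325.86] 0.26 flange [554.8 303.6  16.7] move tool x,y [22.3 -5.7]
```

Request:
arm_command(rows=[[12,-3,15,0],[22.2,-5.6,30,0],[22.2,-5.6,42,0],[22.2,-5.6,47,0],[22.2,-5.6,50,0],[22.2,-5.6,53,0],[22.2,-5.6,56,0],[22.2,-5.6,59,0],[22.2,-5.6,62,0],[22.2,-5.6,62,0]])

```text
t: 15.52
tool_pos: [548.9, 327.2, 158.3]
tool_rot: [[0.0, 1.0, -0.0], [1.0, -0.0, -0.0], [-0.0, -0.0, -1.0]]
wrist_force: [-0.3, 0.7, -0.8]
gripper_width: 23.2
grip_force: 20.0
```

Request:
arm_command(rows=[[0,0,0,0],[0,0,0,0],[0,0,-30,0],[0,0,-65,0],[0,0,-65,0]], claw=50)

```text
t: 15.93
tool_pos: [552.5, 328.9, 231.8]
tool_rot: [[-0.0, 1.0, 0.011], [1.0, 0.0, 0.004], [0.004, 0.011, -1.0]]
wrist_force: [1.1, 0.2, 0.7]
gripper_width: 50.0
grip_force: 0.0
```

Request:
arm_command(rows=[[-326,10.3,-107,0],[-326,10.3,-107,0],[-326,10.3,-107,0],[-326,10.3,-107,0],[-326,10.3,-107,0],[-326,10.3,-107,0],[-326,10.3,-107,0],[-326,10.3,-107,0],[-326,10.3,-107,0],[-326,10.3,-107,0],[-326,10.3,-107,0],[-326,10.3,-107,0]])

```text
t: 16.93
tool_pos: [559.1, 2.8, 330.1]
tool_rot: [[-0.001, 1.0, -0.001], [1.0, 0.001, 0.001], [0.001, -0.001, -1.0]]
wrist_force: [0.3, -0.2, -0.1]
gripper_width: 50.0
grip_force: 0.0
```

Run:
```python
from h import *
p,o,im,P,c=spools(); print(p); [print(*k) for k in o if k[3]<60]
```

```text
[559.01950561   3.00542257 329.9801449 ]
0.63 [433.5 -50.8] 11.9 6 365 [19.6 19.8 20.8]
0.62 [648.6 145.6] 12.0 19 498 [19.6 19.9 21. ]
```

Run:
```python
from h import *
im,d=viewer.grab_frame('wrist'); c=cam('wrist'); cv2.imwrite('pics/w5.png',im[180:300,130:430])
P=cloud(d,c); m=(np.hypot(P[...,0]-445.6,P[...,1]+110.5)<14)&(P[...,2]>45)&(P[...,2]<56); print(m.sum(), P[m].mean(0) if m.any() else '')
for r in models.place_of('spool_a','wrist')+models.search_frame('spool_a','wrist'): print(round(r['p'],2),np.round(c[3]@np.array(r['centre'])+c[4]))
for n in('top','scene'):
    c=cam(n); im,d=viewer.grab_frame(n)
    for r in models.place_of('spool_a',n): print(n,round(r['p'],2),np.round(c[3]@np.array(r['centre'])+c[4]))
```

```text
253 [ 446.08780191 -109.81093358   50.23824706]
0.97 [687.  79.   2.]
0.89 [486. 116.   1.]
0.88 [567. 119.   3.]
0.76 [437. -51.   2.]
0.74 [ 441. -109.    5.]
0.61 [649. 147.  -0.]
0.61 [675.  20.   6.]
0.52 [787. 125.   2.]
0.94 [439. -44.  24.]
0.94 [487. 116.  38.]
0.92 [ 445. -102.   38.]
0.85 [642. 142.  21.]
0.69 [671.  24.  38.]
0.59 [680.  82.  38.]
0.55 [568. 114.  45.]
top 0.61 [644. 150.   4.]
top 0.59 [433. -51.  -3.]
top 0.53 [494. 114.  -3.]
top 0.45 [ 445. -110.   -0.]
scene 0.77 [644. 144.  -1.]
scene 0.71 [571. 116.  -2.]
scene 0.69 [ 443. -109.    1.]
scene 0.64 [489. 114.  -5.]
scene 0.64 [732. 252.   0.]
scene 0.62 [674.  19.  -5.]
scene 0.62 [688.  79.  -3.]
scene 0.54 [429. -50.   2.]
```

View pics/w5.png

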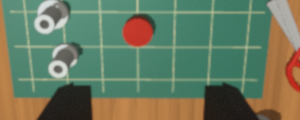

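The wide spool was knocked to (433.5,-51), and the narrow one is still at (446,-110). I'll pick the narrow one.

Request:
arm_command(rows=[[-30,-30,0,0],[-60,-60,20,0],[-88,-88,40,0],[-112.5,-113.5,70,0],[-112.5,-113.5,110,0],[-112.5,-113.5,150,0],[-112.5,-113.5,190,0],[-112.5,-113.5,230,0],[-112.5,-113.5,270,0],[-112.5,-113.5,310,0],[-112.5,-113.5,310,0],[-112.5,-113.5,310,0]])

```text
t: 18.48
tool_pos: [443.7, -110.0, 19.0]
tool_rot: [[0.0, 1.0, -0.006], [1.0, -0.0, 0.003], [0.003, -0.006, -1.0]]
wrist_force: [0.9, 0.0, 0.3]
gripper_width: 49.9
grip_force: 0.0
```

Request:
arm_command(rows=[[0,0,0,0],[0,0,0,0],[0,0,0,0],[0,0,0,0],[0,0,0,0],[0,0,0,0]], claw=0)

```text
t: 18.98
tool_pos: [447.7, -112.0, 23.1]
tool_rot: [[-0.0, 1.0, 0.004], [1.0, 0.0, -0.002], [-0.002, 0.004, -1.0]]
wrist_force: [-1.5, 1.3, 10.8]
gripper_width: 23.4
grip_force: 20.0
```

Request:
arm_command(rows=[[0,0,-40,0],[0,0,-80,0],[0,0,-120,0],[40,10,-155,0],[78,19,-190,0],[118,29,-200,0],[158,39,-200,0],[198,48,-200,0],[238,58,-200,0],[276,68,-200,0],[314,78,-200,0],[350,88,-200,0]])

```text
t: 19.98
tool_pos: [531.2, 231.4, 222.1]
tool_rot: [[-0.0, 1.0, 0.002], [1.0, 0.0, 0.0], [0.0, 0.002, -1.0]]
wrist_force: [1.5, 0.0, 0.3]
gripper_width: 23.5
grip_force: 20.0
```

```bash
python3 -c "
from h import *
s=robot.get_state(); p=s['tool_pos']; print(p,s['gripper_width']); print('shift x,y',326.6-p[1],549.1-p[0])"
```

```text
[531.2181182  231.41707355 222.11211919] 23.464340925806265
shift x,y 95.18292644849717 17.8818817995475
```

Request:
arm_command(rows=[[40,7,0,0],[75,14,0,0],[90,16,0,0],[90,16,0,0],[90,16,0,0],[90,16,0,0]])

```text
t: 20.48
tool_pos: [546.9, 318.2, 221.1]
tool_rot: [[0.0, 1.0, 0.0], [1.0, -0.0, -0.0], [-0.0, 0.0, -1.0]]
wrist_force: [0.5, -0.1, 0.4]
gripper_width: 23.4
grip_force: 20.0
```

```bash
python3 -c "
from h import *
align2(4)"
```

```text
tcp [546.9 318.2 221.1] hole [549.2  325.89] 0.17 flange [546.4 320.1  16.6] move tool x,y [5.8 2.8]
tcp [547.1 317.8 221.1] hole [549.19 325.92] 0.17 flange [546.5 319.7  16.6] move tool x,y [6.2 2.7]
tcp [547.2 317.7 221.1] hole [549.2  325.86] 0.19 flange [546.6 319.5  16.6] move tool x,y [6.3 2.6]
tcp [547.3 317.7 221.1] hole [549.22 325.87] 0.28 flange [546.8 319.7  16.6] move tool x,y [6.2 2.5]
```

Request:
arm_command(rows=[[6.2,2.5,15,0],[6.2,2.5,30,0],[6.2,2.5,42,0],[6.2,2.5,47,0],[6.2,2.5,50,0],[6.2,2.5,53,0],[6.2,2.5,56,0],[6.2,2.5,59,0],[6.2,2.5,62,0],[6.2,2.5,62,0]])

```text
t: 21.52
tool_pos: [549.5, 325.2, 158.3]
tool_rot: [[-0.0, 1.0, -0.0], [1.0, 0.0, -0.0], [-0.0, -0.0, -1.0]]
wrist_force: [-0.1, -0.5, -0.2]
gripper_width: 23.5
grip_force: 20.0
```

Request:
arm_command(rows=[[0,0,0,0],[0,0,0,0],[0,0,-30,0],[0,0,-65,0],[0,0,-65,0]], claw=50)

```text
t: 21.93
tool_pos: [553.1, 326.6, 231.8]
tool_rot: [[-0.0, 1.0, 0.011], [1.0, 0.0, 0.004], [0.004, 0.011, -1.0]]
wrist_force: [1.0, 0.7, 1.4]
gripper_width: 49.8
grip_force: 0.0
```

Request:
arm_command(rows=[[-570,-80,-107,0],[-570,-80,-107,0],[-570,-80,-107,0],[-570,-80,-107,0],[-570,-80,-107,0],[-570,-80,-107,0],[-570,-80,-107,0],[-570,-80,-107,0],[-570,-80,-107,0],[-570,-80,-107,0],[-570,-80,-107,0],[-570,-80,-107,0]])

```text
t: 22.93
tool_pos: [480.8, -163.5, 316.3]
tool_rot: [[-0.0, 1.0, 0.002], [1.0, 0.0, -0.001], [-0.001, 0.002, -1.0]]
wrist_force: [2.1, 0.1, 0.7]
gripper_width: 49.9
grip_force: 0.0
```

Request:
arm_command(rows=[[-100,-15,0,0],[-100,-15,0,0],[-100,-15,0,0],[-100,-15,0,0],[-100,-15,0,0]])

```text
t: 23.35
tool_pos: [466.1, -262.4, 315.2]
tool_rot: [[0.002, 1.0, 0.0], [1.0, -0.002, 0.0], [0.0, 0.0, -1.0]]
wrist_force: [-0.0, 0.5, 0.3]
gripper_width: 49.9
grip_force: 0.0
```

```bash
cat >> h.py <<'E'
def pegs(P,verbose=1):
    m=(P[...,2]>45)&(P[...,2]<82)&(P[...,1]<-290)&(P[...,1]>-390)&(P[...,0]>350)&(P[...,0]<600)
    k,l,st,ce=cv2.connectedComponentsWithStats(m.astype(np.uint8)); o=[]
    for i in range(1,k):
        if st[i,4]>8: 
            q=P[l==i]; o.append((st[i,4],np.round(np.median(q,0),1),np.round(q.min(0),1),np.round(q.max(0),1)))
    return o
E
python3 - <<'E'
from h import *
p,o,im,P,c=spools(); print(p); [print(*k) for k in o if k[3]<60]; cv2.imwrite('pics/w6.png',im); np.save('w6.npy',P)
for k in pegs(P): print(*k)
m=(P[...,2]>13)&(P[...,2]<23)&(P[...,1]<-260); print(cv2.minAreaRect(P[m][:,:2].astype(np.float32)))
for r in models.place_of('peg0','wrist')+models.place_of('stand','wrist'): print(round(r['p'],2),np.round(c[3]@np.array(r['centre'])+c[4],1))
E
```

```text
[ 466.32166778 -261.43338037  315.23921508]
93 [ 397.  -334.8   64. ] [ 389.8 -348.1   45.9] [ 399.7 -333.4   78.3]
80 [ 471.1 -333.6   64.1] [ 467.8 -346.7   46.3] [ 474.9 -332.3   78.7]
89 [ 545.5 -332.6   62. ] [ 542.8 -347.3   46.4] [ 552.7 -331.1   78.6]
((482.8657531738281, -482.6581115722656), (244.90521240234375, 410.12457275390625), 4.952498435974121)
0.83 [ 470.2 -335.9   18.5]
0.74 [ 394.4 -338.3   14.7]
0.65 [ 543.4 -335.8   14.9]
0.72 [ 467.6 -334.6    4.9]
```

View pics/w6.png

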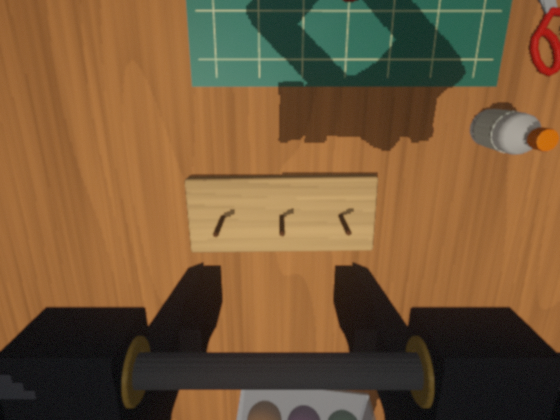

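The stand has its three pegs at pixels (222,222), (282,222) and (345,222). The glue bottle at (515,130) is well clear. I'll refine the peg axes.

Run:
```python
from h import *
P=np.load('w6.npy')
m=(P[...,2]>14)&(P[...,2]<22)&(P[...,1]<-260)&(P[...,1]>-400)&(P[...,0]>330)&(P[...,0]<610)
k,l,st,ce=cv2.connectedComponentsWithStats(m.astype(np.uint8)); m=l==1+st[1:,4].argmax()
print(np.median(P[m],0),cv2.minAreaRect(P[m][:,:2].astype(np.float32)))
for x in (396,471,546):
    for a,b in ((72,80),(55,65),(40,50),(25,35)):
        q=P[(P[...,2]>a)&(P[...,2]<b)&(abs(P[...,0]-x)<12)&(P[...,1]<-320)&(P[...,1]>-350)]
        if len(q): print(x,a,len(q),np.round(q.min(0),1),np.round(q.max(0),1),np.round(np.median(q,0),1))
```

```text
[ 470.49124226 -330.17404352   18.89750072] ((471.0672607421875, -335.06243896484375), (238.67459106445312, 98.46265411376953), 0.8743552565574646)
396 72 31 [ 393.4 -338.3   72.1] [ 399.5 -333.5   78.3] [ 397.  -335.7   76.4]
396 55 29 [ 389.8 -348.1   55.9] [ 399.6 -333.4   64.9] [ 396.3 -334.9   58.6]
396 40 17 [ 394.3 -337.4   40.6] [ 399.7 -333.4   49.8] [ 397.4 -334.1   45.9]
396 25 17 [ 393.9 -338.    25.4] [ 399.5 -333.6   34.8] [ 397.5 -334.4   30.1]
471 72 27 [ 468.8 -337.3   72.9] [ 473.4 -332.8   78.7] [ 471.1 -334.4   76.9]
471 55 23 [ 467.8 -346.7   55.4] [ 474.9 -332.3   64.9] [ 471.2 -333.3   58.3]
471 40 19 [ 467.8 -341.4   40.3] [ 474.  -332.4   48.6] [ 470.3 -333.2   44.7]
471 25 22 [ 467.9 -345.7   25.1] [ 475.4 -332.1   34.6] [ 471.6 -333.8   31.1]
546 72 27 [ 543.2 -336.    72.6] [ 548.3 -331.4   78.6] [ 545.5 -333.2   77.1]
546 55 27 [ 542.8 -345.5   55.9] [ 552.7 -331.4   64.9] [ 545.9 -333.2   58. ]
546 40 22 [ 542.8 -347.3   40.9] [ 550.8 -331.4   49.7] [ 545.  -332.8   46.5]
546 25 35 [ 543.  -347.5   25.2] [ 555.9 -331.4   34.7] [ 546.6 -335.6   30.1]
```

Request:
arm_command(rows=[[40,-6,0,0],[80,-12,20,0],[118,-18,40,0],[155,-24,60,0],[190,-30,80,0],[210,-33,110,0],[210,-33,150,0],[210,-33,190,0],[210,-33,190,0],[210,-33,190,0],[210,-33,190,0]])

```text
t: 24.57
tool_pos: [434.6, -51.9, 127.1]
tool_rot: [[-0.0, 1.0, 0.002], [1.0, 0.0, -0.001], [-0.001, 0.002, -1.0]]
wrist_force: [-0.6, -0.5, 0.3]
gripper_width: 50.1
grip_force: 0.0
```

```bash
cat >> h.py <<'E'
def near(x,y,n=3):
    for _ in range(n):
        c=cam('wrist'); p=np.array(robot.get_state()['tool_pos']); im,d=viewer.grab_frame('wrist'); P=cloud(d,c)
        dd=np.hypot(P[...,0]-x,P[...,1]-y); t=P[(dd<22)&(P[...,2]>47)&(P[...,2]<54)]; f=P[(dd<28)&(P[...,2]>5)&(P[...,2]<11)]
        ce=cv2.minEnclosingCircle(t[:,:2].astype(np.float32)) if len(t)>9 else None
        cf=cv2.minEnclosingCircle(f[:,:2].astype(np.float32)) if len(f)>9 else None
        print(np.round(p,1),'top',ce,'flange',cf,'shift x,y,z',ce and np.round([ce[0][1]-p[1],ce[0][0]-p[0],p[2]-20.5],1))
E
python3 -c "
from h import *
near(433.5,-50.8)"
```

```text
[434.6 -51.9 127.1] top ((433.19091796875, -50.921546936035156), 12.010395050048828) flange ((433.1941223144531, -51.05592346191406), 20.029155731201172) shift x,y,z [  1.   -1.4 106.6]
[435.3 -52.3 127.7] top ((433.1364440917969, -51.062774658203125), 12.207661628723145) flange ((433.1361999511719, -50.90885925292969), 20.009645462036133) shift x,y,z [  1.3  -2.1 107.2]
[435.4 -52.5 127.9] top ((433.3175964355469, -51.046878814697266), 12.126229286193848) flange ((432.98944091796875, -51.15309524536133), 20.099363327026367) shift x,y,z [  1.4  -2.1 107.4]
```

Flange radius is 20 mm, so this one is wide. Grasping it now.

Request:
arm_command(rows=[[1.3,-1.7,35,0],[1.3,-1.7,70,0],[1.3,-1.7,95,0],[1.3,-1.7,105,0],[1.3,-1.7,105,0],[1.3,-1.7,105,0]])

```text
t: 25.22
tool_pos: [432.6, -50.8, 21.2]
tool_rot: [[0.0, 1.0, 0.001], [1.0, -0.0, -0.0], [-0.0, 0.001, -1.0]]
wrist_force: [0.0, -0.4, -0.6]
gripper_width: 50.2
grip_force: 0.0
```

Request:
arm_command(rows=[[0,0,0,0],[0,0,0,0],[0,0,0,0],[0,0,0,0],[0,0,0,0],[0,0,0,0]], claw=0)

```text
t: 25.72
tool_pos: [432.5, -50.6, 21.0]
tool_rot: [[-0.0, 1.0, 0.002], [1.0, 0.0, -0.001], [-0.001, 0.002, -1.0]]
wrist_force: [-0.7, 0.9, 7.0]
gripper_width: 23.6
grip_force: 20.0
```

Request:
arm_command(rows=[[0,0,-40,0],[0,0,-80,0],[0,0,-120,0],[-40,-5,-140,0],[-80,-10,-140,0],[-120,-16,-140,0],[-160,-21,-140,0],[-200,-26,-140,0],[-240,-32,-140,0],[-240,-32,-140,0],[-240,-32,-140,0],[-240,-32,-140,0]])

```text
t: 26.72
tool_pos: [399.2, -289.6, 159.6]
tool_rot: [[0.001, 1.0, -0.001], [1.0, -0.001, 0.001], [0.001, -0.001, -1.0]]
wrist_force: [-0.2, 0.4, 0.1]
gripper_width: 23.7
grip_force: 20.0
```

```bash
cat >> h.py <<'E'
def pegalign(px,py,n=3):
    for _ in range(n):
        c=cam('wrist'); p=np.array(robot.get_state()['tool_pos']); im,d=viewer.grab_frame('wrist'); P=cloud(d,c)
        z=P[...,2]-p[2]; dd=np.hypot(P[...,0]-p[0],P[...,1]-p[1])
        b=P[(dd<28)&(z>-18)&(z<-6)]; t=P[(dd<22)&(z>24)&(z<36)]
        cf=cv2.minEnclosingCircle(b[:,:2].astype(np.float32)); h=cv2.convexHull(b[:,:2].astype(np.float32))[:,0].astype(float); F=fitc(h[h[:,1]>p[1]+1])
        pk=P[(P[...,2]>25)&(P[...,2]<80)&(np.hypot(P[...,0]-px,P[...,1]-py)<14)]
        print(np.round(p,1),'flange',np.round(F,1),cf,'ztop',np.round(np.median(t[:,2]),1) if len(t) else None,'flz',np.round(np.median(b[:,2]),1),'peg',len(pk),np.round(pk.min(0),1) if len(pk) else '',np.round(pk.max(0),1) if len(pk) else '','mv x,y',np.round([py-F[1],px-F[0]],1))
    return im
E
python3 -c "
from h import *
im=pegalign(396.2,-336.7); cv2.imwrite('pics/w7.png',im)"
```

```text
[ 399.2 -289.6  159.6] flange [ 398.8 -289.5   19.7] ((398.7911376953125, -286.2106018066406), 19.42167854309082) ztop 189.2 flz 147.6 peg 0   mv x,y [-47.2  -2.6]
[ 399.4 -289.   159.7] flange [ 398.9 -288.9   19.7] ((399.00823974609375, -286.16473388671875), 19.502918243408203) ztop 189.3 flz 147.6 peg 0   mv x,y [-47.8  -2.7]
[ 399.7 -288.7  159.8] flange [ 399.2 -288.6   19.6] ((399.27972412109375, -285.6040344238281), 19.430307388305664) ztop 189.3 flz 147.6 peg 0   mv x,y [-48.1  -3. ]
```

View pics/w7.png

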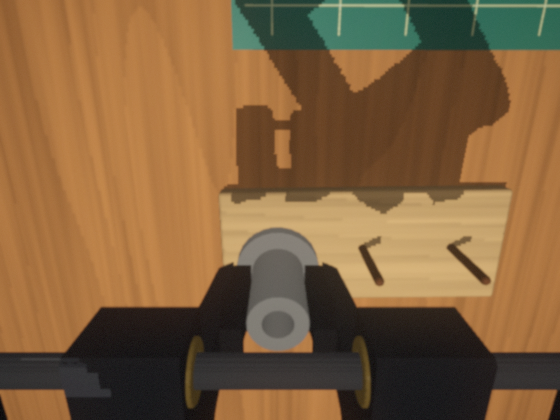

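The held spool is upright at (278,290) and the two free pegs show at (371,262) and (468,260). Moving over the left peg.

Request:
arm_command(rows=[[-25,-1.5,10,0],[-47.8,-2.8,25,0],[-47.8,-2.8,35,0],[-47.8,-2.8,35,0],[-47.8,-2.8,35,0],[-47.8,-2.8,35,0]])

```text
t: 27.37
tool_pos: [397.2, -336.9, 125.4]
tool_rot: [[-0.001, 1.0, -0.0], [1.0, 0.001, 0.0], [0.0, -0.0, -1.0]]
wrist_force: [-0.1, 0.1, -0.1]
gripper_width: 23.4
grip_force: 20.0
```

```bash
python3 -c "
from h import *
pegalign(396.2,-336.7,4)
rs=[]
for i in range(3):
    c=cam('wrist'); im,d=viewer.grab_frame('wrist'); P=cloud(d,c)
    for x in (471,546):
        q=P[(P[...,2]>25)&(P[...,2]<70)&(abs(P[...,0]-x)<9)&(P[...,1]<-322)&(P[...,1]>-342)]
        if len(q): print(x,len(q),np.round(np.percentile(q,[2,50,98],axis=0),1).tolist())
    m=(P[...,2]>14)&(P[...,2]<22)&(P[...,1]<-270)&(P[...,1]>-400)&(P[...,0]>330)&(P[...,0]<610); q=P[m]; print('board y max',np.percentile(q[:,1],99.5),np.percentile(q[:,0],[.5,99.5]),np.median(q[:,2]))
"
```

```text
[ 397.2 -336.9  125.4] flange [ 396.7 -336.8   19.7] ((396.80328369140625, -333.62445068359375), 19.452409744262695) ztop 155.0 flz 113.3 peg 203 [ 392.5 -337.2   25.1] [ 399.3 -333.4   63.8] mv x,y [ 0.1 -0.5]
[ 397.3 -337.2  125.7] flange [ 396.9 -337.2   19.7] ((396.92529296875, -334.4607238769531), 19.512969970703125) ztop 155.3 flz 113.6 peg 214 [ 392.5 -337.    25.4] [ 399.4 -333.4   65.3] mv x,y [ 0.5 -0.7]
[ 397.4 -337.5  125.9] flange [ 396.9 -337.3   19.6] ((396.976806640625, -334.8421630859375), 19.490121841430664) ztop 155.5 flz 113.7 peg 219 [ 392.6 -337.3   25. ] [ 399.5 -333.3   66.4] mv x,y [ 0.6 -0.7]
[ 397.4 -337.6  125.9] flange [ 396.9 -337.5   19.6] ((396.9764404296875, -334.92327880859375), 19.46052360534668) ztop 155.5 flz 113.8 peg 224 [ 392.6 -336.9   25. ] [ 399.5 -333.3   66.2] mv x,y [ 0.8 -0.7]
471 340 [[467.3, -337.6, 26.4], [468.7, -333.6, 50.5], [472.7, -332.5, 69.6]]
546 523 [[541.9, -337.5, 26.3], [543.3, -333.4, 50.6], [546.8, -331.4, 69.2]]
board y max -285.64237066219755 [352.5411128  588.24441748] 18.958033117674006
471 340 [[467.3, -337.7, 25.7], [468.7, -333.6, 50.1], [472.8, -332.5, 69.0]]
546 528 [[542.0, -337.6, 26.3], [543.2, -333.4, 50.8], [546.8, -331.5, 69.5]]
board y max -285.6919050514329 [352.52516653 588.22137725] 18.97298298615081
471 343 [[467.3, -337.6, 26.1], [468.7, -333.6, 50.3], [472.8, -332.5, 69.5]]
546 529 [[541.9, -337.5, 26.7], [543.2, -333.5, 50.6], [546.6, -331.4, 69.3]]
board y max -285.7382159025238 [352.5182071  588.20273703] 18.979855599756064
```

Request:
arm_command(rows=[[0.5,-0.9,10,0],[0.5,-0.9,20,0],[0.5,-0.9,26,0],[0.5,-0.9,34,0],[0.5,-0.9,42,0],[0.5,-0.9,52,0],[0.5,-0.9,62,0],[0.5,-0.9,72,0],[0.5,-0.9,80,0],[0.5,-0.9,84.5,0],[0.5,-0.9,84.5,0]])

```text
t: 28.63
tool_pos: [395.6, -337.2, 39.5]
tool_rot: [[0.0, 1.0, -0.001], [1.0, -0.0, 0.001], [0.001, -0.001, -1.0]]
wrist_force: [-0.5, 0.1, -0.3]
gripper_width: 23.6
grip_force: 20.0
```

Request:
arm_command(rows=[[0,0,0,0],[0,0,0,0],[0,0,0,0],[0,0,-20,0],[0,0,-60,0],[0,0,-100,0],[0,0,-140,0],[0,0,-140,0]], claw=50)

```text
t: 29.3
tool_pos: [399.1, -341.5, 189.5]
tool_rot: [[-0.0, 1.0, 0.009], [1.0, 0.0, -0.012], [-0.012, 0.009, -1.0]]
wrist_force: [1.1, -1.0, 0.3]
gripper_width: 50.2
grip_force: 0.0
```

```bash
python3 -c "
from h import *
c=cam('wrist'); im,d=viewer.grab_frame('wrist'); P=cloud(d,c); p=robot.get_state()['tool_pos']; print(p)
dd=np.hypot(P[...,0]-396,P[...,1]+337); t=P[(dd<20)&(P[...,2]>60)&(P[...,2]<74)]; print(len(t),np.median(t[:,2]),cv2.minEnclosingCircle(t[:,:2].astype(np.float32)))
f=P[(dd<28)&(P[...,2]>22)&(P[...,2]<32)]; print(len(f),np.median(f[:,2]),cv2.minEnclosingCircle(f[:,:2].astype(np.float32)))
print('to wide:',145.6-p[1],648.6-p[0])
"
```

```text
[ 398.09543657 -340.33213435  186.01458754]
727 68.77763883535886 ((395.3438720703125, -337.78118896484375), 12.127782821655273)
793 26.94931951285264 ((395.4072570800781, -337.67791748046875), 20.006189346313477)
to wide: 485.932134353999 250.50456342699425
```

The first wide spool is home: top at 68.8 mm and about 1 mm off the axis. Now the second wide one.

Request:
arm_command(rows=[[484,251,0,0],[484,251,0,0],[484,251,0,0],[484,251,0,0],[484,251,0,0],[484,251,0,0],[484,251,0,0],[484,251,0,0],[484,251,0,0],[484,251,0,0],[484,251,0,0],[484,251,0,0]])

```text
t: 30.35
tool_pos: [626.0, 108.4, 179.1]
tool_rot: [[-0.0, 1.0, -0.002], [1.0, 0.0, -0.0], [-0.0, -0.002, -1.0]]
wrist_force: [0.8, -0.7, 1.7]
gripper_width: 50.1
grip_force: 0.0
```

```bash
python3 -c "
from h import *
near(648.6,145.6)"
```

```text
[626.  108.4 179.1] top ((648.7793579101562, 145.49851989746094), 12.058744430541992) flange ((648.8612670898438, 145.51075744628906), 20.03026008605957) shift x,y,z [ 37.1  22.8 158.6]
[628.1 114.9 179.1] top ((648.9225463867188, 145.44866943359375), 12.10102653503418) flange ((648.8027954101562, 145.6143341064453), 19.94307518005371) shift x,y,z [ 30.6  20.8 158.6]
[626.8 111.8 178.8] top ((648.7313842773438, 145.37252807617188), 12.188687324523926) flange ((648.8464965820312, 145.496826171875), 19.995332717895508) shift x,y,z [ 33.6  21.9 158.3]
```

Request:
arm_command(rows=[[34,22,30,0],[34,22,55,0],[34,22,55,0],[34,22,55,0],[34,22,55,0]])

```text
t: 30.92
tool_pos: [647.8, 138.9, 126.0]
tool_rot: [[0.001, 1.0, -0.001], [1.0, -0.001, -0.0], [-0.0, -0.001, -1.0]]
wrist_force: [0.3, -0.2, -0.4]
gripper_width: 50.3
grip_force: 0.0
```

```bash
python3 -c "
from h import *
near(648.6,145.6)"
```

```text
[647.8 138.9 126. ] top ((648.8552856445312, 145.5184783935547), 12.219169616699219) flange ((649.058837890625, 145.6521759033203), 20.04599952697754) shift x,y,z [  6.6   1.  105.5]
[648.6 138.9 127.1] top ((648.9476318359375, 145.54869079589844), 12.054677963256836) flange ((648.9036865234375, 145.59103393554688), 19.956132888793945) shift x,y,z [  6.6   0.4 106.6]
[649.  139.  127.6] top ((649.2018432617188, 145.45065307617188), 12.262675285339355) flange ((648.9615478515625, 145.65013122558594), 20.00139808654785) shift x,y,z [  6.4   0.2 107.1]
```

Request:
arm_command(rows=[[6.5,0.4,35,0],[6.5,0.4,70,0],[6.5,0.4,95,0],[6.5,0.4,105,0],[6.5,0.4,105,0],[6.5,0.4,105,0]])

```text
t: 31.57
tool_pos: [649.4, 146.5, 21.9]
tool_rot: [[0.0, 1.0, 0.001], [1.0, -0.0, 0.0], [0.0, 0.001, -1.0]]
wrist_force: [-0.2, -0.3, -0.1]
gripper_width: 50.1
grip_force: 0.0
```

Request:
arm_command(rows=[[0,0,0,0],[0,0,0,0],[0,0,0,0],[0,0,0,0],[0,0,0,0],[0,0,0,0]], claw=0)

```text
t: 32.07
tool_pos: [649.3, 146.9, 21.7]
tool_rot: [[-0.0, 1.0, 0.002], [1.0, 0.0, 0.0], [0.0, 0.002, -1.0]]
wrist_force: [-0.8, -0.4, 4.5]
gripper_width: 22.7
grip_force: 20.0
```

Request:
arm_command(rows=[[0,0,-40,0],[0,0,-80,0],[0,0,-120,0],[-39,-8,-140,0],[-78,-17,-140,0],[-117,-25,-140,0],[-156,-33,-140,0],[-195,-42,-140,0],[-234,-50,-140,0],[-273,-58,-140,0],[-312,-67,-140,0],[-350,-75,-140,0]])

```text
t: 33.07
tool_pos: [572.5, -204.9, 160.5]
tool_rot: [[0.0, 1.0, -0.0], [1.0, -0.0, 0.0], [0.0, -0.0, -1.0]]
wrist_force: [-0.2, -0.3, -0.4]
gripper_width: 22.7
grip_force: 20.0
```

Request:
arm_command(rows=[[-30,-7,0,0],[-60,-14,0,0],[-90,-20,0,0],[-90,-20,0,0],[-90,-20,0,0],[-90,-20,0,0],[-90,-20,0,0]])

```text
t: 33.65
tool_pos: [553.7, -291.9, 160.3]
tool_rot: [[-0.001, 1.0, -0.0], [1.0, 0.001, 0.001], [0.001, -0.0, -1.0]]
wrist_force: [-0.3, -0.1, -1.1]
gripper_width: 22.8
grip_force: 20.0
```

```bash
python3 -c "
from h import *
pegalign(546,-334.4,3)"
```

```text
[ 553.7 -291.9  160.3] flange [ 553.2 -292.7   19.7] ((553.2772216796875, -289.62664794921875), 19.528528213500977) ztop 189.3 flz 147.6 peg 0   mv x,y [-41.7  -7.2]
[ 553.8 -291.7  160.4] flange [ 553.3 -292.6   19.7] ((553.3652954101562, -289.89056396484375), 19.61992835998535) ztop 189.4 flz 147.6 peg 0   mv x,y [-41.8  -7.3]
[ 553.9 -291.8  160.5] flange [ 553.5 -292.7   19.8] ((553.4847412109375, -289.4880065917969), 19.518747329711914) ztop 189.5 flz 147.8 peg 0   mv x,y [-41.7  -7.5]
```

Request:
arm_command(rows=[[-22,-4,10,0],[-41.7,-7.4,25,0],[-41.7,-7.4,35,0],[-41.7,-7.4,35,0],[-41.7,-7.4,35,0],[-41.7,-7.4,35,0]])

```text
t: 34.3
tool_pos: [546.6, -334.0, 126.1]
tool_rot: [[-0.001, 1.0, 0.0], [1.0, 0.001, 0.0], [0.0, 0.0, -1.0]]
wrist_force: [0.7, -0.8, -0.4]
gripper_width: 22.7
grip_force: 20.0
```

```bash
python3 -c "
from h import *
pegalign(546,-334.4,4)"
```

```text
[ 546.6 -334.   126.1] flange [ 546.2 -334.9   19.8] ((546.21630859375, -331.95318603515625), 19.580398559570312) ztop 155.1 flz 113.3 peg 213 [ 542.5 -334.9   25.1] [ 549.4 -331.4   64.6] mv x,y [ 0.5 -0.2]
[ 546.8 -334.1  126.4] flange [ 546.4 -335.1   19.8] ((546.4654541015625, -331.89178466796875), 19.57627296447754) ztop 155.4 flz 113.7 peg 213 [ 542.6 -335.1   25.8] [ 549.5 -331.4   65.7] mv x,y [ 0.7 -0.4]
[ 546.9 -334.3  126.6] flange [ 546.4 -335.3   19.8] ((546.4619140625, -332.4847106933594), 19.61206817626953) ztop 155.6 flz 113.8 peg 213 [ 542.7 -335.1   25.4] [ 549.5 -331.3   66.3] mv x,y [ 0.9 -0.4]
[ 546.8 -334.4  126.6] flange [ 546.4 -335.3   19.7] ((546.3328247070312, -331.8348083496094), 19.486835479736328) ztop 155.6 flz 113.8 peg 220 [ 542.7 -335.    25.6] [ 549.4 -331.2   67.4] mv x,y [ 0.9 -0.4]
```

Request:
arm_command(rows=[[0.5,-0.5,10,0],[0.5,-0.5,20,0],[0.5,-0.5,26,0],[0.5,-0.5,34,0],[0.5,-0.5,42,0],[0.5,-0.5,52,0],[0.5,-0.5,62,0],[0.5,-0.5,72,0],[0.5,-0.5,80,0],[0.5,-0.5,84.5,0],[0.5,-0.5,84.5,0]])

```text
t: 35.42
tool_pos: [545.3, -334.2, 40.2]
tool_rot: [[0.0, 1.0, -0.001], [1.0, -0.0, 0.001], [0.001, -0.001, -1.0]]
wrist_force: [-0.2, -0.3, 0.3]
gripper_width: 23.2
grip_force: 20.0
```

Request:
arm_command(rows=[[0,0,0,0],[0,0,0,0],[0,0,0,0],[0,0,-20,0],[0,0,-60,0],[0,0,-100,0],[0,0,-140,0],[0,0,-170,0],[0,0,-170,0],[0,0,-170,0]], claw=50)

```text
t: 36.25
tool_pos: [546.8, -335.4, 214.3]
tool_rot: [[-0.0, 1.0, 0.004], [1.0, 0.0, -0.004], [-0.004, 0.004, -1.0]]
wrist_force: [-0.3, 0.2, -0.5]
gripper_width: 49.9
grip_force: 0.0
```

```bash
python3 -c "
from h import *
c=cam('wrist'); im,d=viewer.grab_frame('wrist'); P=cloud(d,c); p=robot.get_state()['tool_pos']; print(p)
for a,b in ((396,-337),(546,-334.5)):
    dd=np.hypot(P[...,0]-a,P[...,1]-b); t=P[(dd<20)&(P[...,2]>60)&(P[...,2]<74)]; print(len(t),np.median(t[:,2]),cv2.minEnclosingCircle(t[:,:2].astype(np.float32)))
for n in('top','scene'):
    c=cam(n); im,d=viewer.grab_frame(n); cv2.imwrite('pics/%s9.png'%n,im)
    for r in models.place_of('spool_a',n): print(n,round(r['p'],2),np.round(c[3]@np.array(r['centre'])+c[4]))
print('to grip',325.3-p[1],451.2-p[0])
"
```

```text
[ 545.73761756 -334.51223585  211.67068129]
697 68.64895535616103 ((396.1308898925781, -338.2117919921875), 12.368353843688965)
612 68.77631053291017 ((545.0565185546875, -335.49932861328125), 12.104214668273926)
top 0.58 [491. 115.   1.]
top 0.54 [570. 114.  -1.]
top 0.52 [ 544. -334.   20.]
top 0.48 [675.  12.  -2.]
top 0.47 [689.  78.   1.]
scene 0.74 [674.  18.  -3.]
scene 0.66 [ 390. -335.   17.]
scene 0.63 [ 543. -335.   18.]
scene 0.57 [688.  83.  -1.]
scene 0.45 [571. 116.   0.]
scene 0.45 [488. 113.  -1.]
scene 0.41 [544. -71.  -6.]
to grip 659.8122358528353 -94.5376175554756
```

View pics/scene9.png

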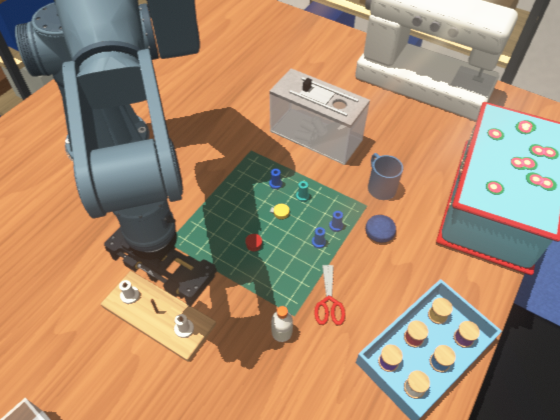

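Both wide spools are home on the stand at (127,291) and (182,325), and no white ones remain on the mat. Back to the shutter grip.

Request:
arm_command(rows=[[40,-6,-20,0],[80,-12,-40,0],[120,-18,-60,0],[160,-23,-60,0],[200,-29,-60,0],[240,-35,-60,0],[280,-40,-60,0],[320,-46,-60,0],[360,-52,-60,0],[400,-58,-60,0],[440,-63,-60,0],[480,-69,-60,0]])

```text
t: 37.5
tool_pos: [475.5, 147.5, 270.0]
tool_rot: [[0.0, 1.0, -0.002], [1.0, -0.0, -0.0], [-0.0, -0.002, -1.0]]
wrist_force: [0.3, -0.0, -0.3]
gripper_width: 49.9
grip_force: 0.0
```

Request:
arm_command(rows=[[40,-6,0,0],[80,-12,0,0],[120,-18,0,0],[160,-23,0,0],[178,-25,0,0],[178,-25,0,0],[178,-25,0,0],[178,-25,0,0]])

```text
t: 38.17
tool_pos: [451.4, 322.7, 270.0]
tool_rot: [[0.0, 1.0, -0.002], [1.0, -0.0, -0.001], [-0.001, -0.002, -1.0]]
wrist_force: [0.5, 0.4, 0.6]
gripper_width: 50.3
grip_force: 0.0
```

```bash
cat >> h.py <<'E'
def grip():
    for i in range(3):
        p=robot.get_state()['tool_pos']; c=cam('wrist'); im,d=viewer.grab_frame('wrist'); P=cloud(d,c)
        q=P[(P[...,2]>172)&(P[...,2]<188)&(abs(P[...,1]-326)<25)&(P[...,0]<530)&(P[...,0]>430)]
        a=[(np.percentile(q[:,k],1)+np.percentile(q[:,k],99))/2 for k in (0,1)]
        print(np.round(p,1),np.round(a,1),'shift',np.round([a[1]-p[1],a[0]-p[0],p[2]-160],1))
E
python3 -c "
from h import *
grip()"
```

```text
[451.4 322.7 270. ] [451.2 326.2] shift [  3.4  -0.2 110. ]
[451.7 322.4 270.4] [451.2 326.3] shift [  3.9  -0.5 110.4]
[451.9 322.3 270.6] [451.1 326.3] shift [  4.   -0.8 110.6]
```

Request:
arm_command(rows=[[3.5,-0.5,40,0],[3.5,-0.5,75,0],[3.5,-0.5,100,0],[3.5,-0.5,110,0],[3.5,-0.5,110,0],[3.5,-0.5,110,0]])

```text
t: 38.82
tool_pos: [451.8, 326.7, 161.9]
tool_rot: [[0.001, 1.0, 0.0], [1.0, -0.001, 0.0], [0.0, 0.0, -1.0]]
wrist_force: [0.1, 0.3, 0.8]
gripper_width: 49.9
grip_force: 0.0
```

Request:
arm_command(rows=[[0,0,0,0],[0,0,0,0],[0,0,0,0],[0,0,0,0],[0,0,0,0],[0,0,0,0],[0,0,0,0]], claw=0)

```text
t: 39.4
tool_pos: [451.6, 327.3, 161.7]
tool_rot: [[-0.0, 1.0, 0.001], [1.0, 0.0, 0.0], [0.0, 0.001, -1.0]]
wrist_force: [0.9, -0.2, 3.3]
gripper_width: 16.0
grip_force: 20.0
```

Request:
arm_command(rows=[[0,10,0,0],[0,20,0,0],[0,30,0,0],[0,40,0,0],[0,50,0,0],[0,55,0,0],[0,58,0,0],[0,60,0,0],[0,61,0,0],[0,61,0,0],[0,61,0,0]])

```text
t: 40.32
tool_pos: [511.7, 327.6, 161.7]
tool_rot: [[-0.0, 1.0, -0.002], [1.0, 0.0, 0.001], [0.001, -0.002, -1.0]]
wrist_force: [-7.2, 0.7, 8.9]
gripper_width: 15.7
grip_force: 20.0
```

Request:
arm_command(rows=[[0,0,0,0],[0,0,0,0],[0,0,0,0],[0,0,-20,0],[0,0,-60,0],[0,0,-100,0],[0,0,-110,0],[0,0,-110,0],[0,0,-110,0]], claw=50)

```text
t: 41.07
tool_pos: [512.3, 327.0, 270.7]
tool_rot: [[0.0, 1.0, 0.0], [1.0, -0.0, 0.0], [0.0, 0.0, -1.0]]
wrist_force: [0.8, 0.3, -0.5]
gripper_width: 49.8
grip_force: 0.0
```

```bash
python3 -c "
from h import *
grip()
c=cam('scene'); im,d=viewer.grab_frame('scene'); P=cloud(d,c)
for a,b in ((396,-337),(546,-334.5)):
    t=P[(np.hypot(P[...,0]-a,P[...,1]-b)<18)&(P[...,2]>62)&(P[...,2]<74)]; print(len(t),np.median(t,0))
"
```

```text
[512.3 327.  270.7] [511.2 326.6] shift [ -0.4  -1.1 110.7]
[511.5 326.7 269.1] [511.2 326.6] shift [ -0.   -0.3 109.1]
[511.1 326.6 268.4] [511.1 326.7] shift [ 1.000e-01 -0.000e+00  1.084e+02]
91 [ 399.13861689 -339.42418533   67.09371314]
97 [ 547.86071978 -336.17085624   67.02016825]
```

The grip is at 511.2, which matches the shut position, and both wide spools are still home. Handing in.

```bash
python3 -c "
from h import *
print(workorder.job_done())"
```

```text
the job is handed in; nothing more can be done
None
```

The job is handed in: three narrow spools went through the gauge hole into the bin (not seen inside it afterwards), and both wide ones are home on pegs. I told the wide ones apart by camera and did not try them in the hole. The shutter is fully shut, the gripper is clear, and nothing on the table looked disturbed.

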